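# Play the silver radio through the round loudspeaker on the demonstration console

## Task

A customer at the car-radio stall wants to hear the silver radio on the round loudspeaker: on the demonstration console, switch on the red mains rocker (down at its white-dotted end), then push the silver radio's key fully in, and only then, so that nothing thumps, the round loudspeaker's key. Press with the closed fingertips, leave the other keys out, and do not pick up or shift the loose things lying around.

Things in the scene. Friction and masses are not known exactly. Their poses are not given: they have to be found in the camera images.
- console: fixed blue steel box 300 (x) x 490 (y) x 110 mm, flat top. Origin: centre of underside; x away from the robot's side, y left, z up. On top: left half, 3 radio fronts (184 x 54 mm, face up, knobs up to 26 mm high), order varies, each with a white key at its right end (y 5, x -75/0/75 mm); right half, a round and a square speaker grille (108 mm), order varies, each with a yellow key at its left (y -95, x -68/68 mm)
- mains_rocker (a joint): red rocker switch, 36 mm long (along console x) and 22 mm wide, V-shaped, on the top plate near the operator's edge (pivot at x = -105, y = -45 mm of the console, 115 mm above the counter). Value 0 rad = off (far half up, near half down level), 0.36 rad = on (far half down level). It has no return spring and stays where it is left, so press it home; about 3 to 4 N on the dot tips it
- rocker_on_end (a point): white dot on the rocker's far half, on its surface 13 mm beyond the pivot; this half is pressed down for on (the dot goes down 4.6 mm, to 115 mm above the counter)
- key_silver (a joint): selector key of the silver radio (silver front, two steel knobs, cream dial). Round white cap 24 mm across in a steel ring of 29 mm. Value in m: 0 = out, 0.005 = fully in, pressed straight down; resists with about 4 N; no return spring, stays as deep as it is pushed
- key_silver_top (a point): centre of the top face of the silver radio's key; 123 mm above the counter when out, 118 mm when in; the ring around it stands 116 mm high
- key_dial (a joint): same kind of key, for the black radio with one big knob and an amber window; stays out (0)
- key_dial_top (a point): centre of the top face of that key
- key_slot (a joint): same kind of key, for the black radio with a disc slot, a green window and no knob; stays out (0)
- key_slot_top (a point): centre of the top face of that key
- key_round (a joint): key of the round loudspeaker: as the radio keys (24 mm cap, 5 mm travel, about 4 N, no return spring, stays as deep as it is pushed) but yellow. 0 = out, 0.005 = fully in
- key_round_top (a point): centre of the top face of the round loudspeaker's key, 123 mm above the counter when out, 118 mm when in
- key_square (a joint): same kind of yellow key, for the square loudspeaker; stays out (0)
- key_square_top (a point): centre of the top face of that key
- spare_knob: loose steel radio knob, 22 mm across, 18 mm high, standing on the console's top between the radio keys and the loudspeaker keys. Origin: centre of its underside
- loose_radio: loose car radio lying on the counter to the left of the console, 184 x 137 x 52 mm. Origin: middle of its underside
- cup: blue cup on the counter to the right of the console, 76 mm across, 92 mm high. Origin: centre of its underside
- screwdriver: screwdriver lying on the counter to the right of the console, 170 mm long. Origin: underside, near the middle

How it is judged:
By the outcome, as a careful person would: the job done as asked, in the order asked, and still so for the second after the job is handed in, with the robot touching nothing.
It also fails if it takes over 40 s, if anything falls off the work surface, if the arm or the gripper's body presses on something with over 40 N, if the wrist force passes 120 N, or if a joint passes its speed limit or range.

## Robot

A 6-joint arm with a two-finger parallel gripper is mounted at the origin on the work surface. World frame = base frame: x ahead of the robot, y to its left, z up, the work surface at z = 0. Lengths are in mm, angles in degrees, forces in N, time in s.
With the tool pointing down it reaches from about 300 to 850 mm from the base axis. Payload 4.2 kg.
Tool frame: the origin (TCP) lies at the very end of the fingers, on their centre line; the grasp point (between the pads) lies env.grip_point_offset behind it (env.grip_point_offset is the distance from the TCP to the grasp point, in mm); z points along the fingers, y is the direction in which the jaws open and shut (so a half turn about z gives the same grasp; the last joint's range is limited). The gripper opens to 91 mm and grips with 3 to 60 N. Pads are 32 mm wide; open, the fingers measure 118 mm over their backs; the gripper's body (76 mm by 178 mm) begins 60 mm behind the grasp point.
Start: joints at [-68.927, 18.312, 89.639, -0, 72.044, -1.146], TCP at [217.442, -532.318, 213.976] pointing down, gripper open.
Joint ranges: [-177.97, 177.97], [-48.28, 115.42], [12.27, 149.76], [-77.06, 257.06], [2.81, 150.46], [-146.56, 146.56]. Speed limits (degrees/s): [147.25, 147.25, 180, 180, 180, 180].

## Interface

Orientations are given as [roll, pitch, yaw] about the fixed x, y, z axes, in that order (R = Rz(yaw) Ry(pitch) Rx(roll)).
In Python, from workcell import env, grab_frame, camera_params gives the robot as it stands. The module is installed in compiled form; this text tells all that it offers.
- The arm moves only by the shell command python3 -m creep 'ROWS' [OPENING] [FORCE]. ROWS is a JSON object of lists of equal length, an entry for each row: "offset": the shift along the tool's x, y, z in m, a list of three; "rotation": the turn, a rotation vector about the tool's x, y, z in degrees, a list of three. A call has 1 to 5 rows; each row shifts and turns the commanded pose from where the row before left it, along the tool's axes as they then stand; what a row does not reach is not made up. A row lasts 1/8 s, in which the tool goes at most 62.5 mm and 10.7 degrees, less where a joint would pass 70% of its speed; a pose out of reach is approached as far as the arm can. A call is refused whole if a number of a shift passes 0.0625 or a number of a turn 10.7, either way. A call with a gripper value outside its range is refused whole. OPENING is the closure, from 0 (fully open) to 1 (shut), set as the call begins (- or left out, the last holds). The fingers move at their own pace and stop on an object; FORCE is the grip in N (left out, the last holds). Time passes only in rows, so rows that do not move let the fingers close. It gives the time, the measured TCP pose, the force and the opening at its end, in the units of the state.
- env.state(): the state, without advancing time (a new reading comes with each control period).
- grab_frame(name): name is "scene" or "top" or "wrist"; returns the picture (400x640x3 uint8, red, green, blue); there is no depth.
- camera_params(name): a dict with "mtx" (3x3 intrinsics, pixels), "R" (3x3) and "t" (3): a world point X has camera coordinates R X + t. Camera axes: x right, y down, z forward; pixel columns grow to the right and rows downward; lengths in mm; the calibration is good to about 2 mm. A picture is of the moment at which its call begins: read the wrist's pose just before it. camera_params takes no time and is no camera call; for the wrist camera it gives the pose at the moment of the call.
- env.job_done(): hands the job in, once; it reports no verdict.
The state is a dict: "time_s": time; "qpos": joint angles; "qvel": joint speeds; "effort": joint torques, N m; "ee_pos": TCP position; "ee_rot": TCP orientation; "force": force on the tool from outside, world axes, zero at the start; "torque": the same for the moment, N m; "gripper_width": finger opening in mm.
Only numpy, scipy, OpenCV 4.12 (cv2) and the standard library are available. Lean on these libraries where they do the work, as an engineer would, in place of code of your own. Each camera call takes 0.05 s, during which the arm holds its last target.

## Working session

There is one attempt and no reset: what is moved stays moved. The work goes in short steps, Python scripts to look and compute and a shell command to move; the robot and the scene stay as the last step left them, time stands still between calls to the robot, and variables do not carry over. Pictures are saved under pics/ and viewed, and the job is handed in when it is done.

```bash
mkdir -p pics
python3 - <<'E'
from workcell import env, grab_frame, camera_params
import cv2
for n in ("top","scene"):
    f=grab_frame(n); cv2.imwrite(f"pics/{n}0.png",f[:,:,::-1])
    p=camera_params(n); print(n,p)
s=env.state(); print(s, env.grip_point_offset)
E
```

```text
top {'mtx': array([[497.03289498,   0.        , 326.49771272],
       [  0.        , 497.03289498, 198.06250447],
       [  0.        ,   0.        ,   1.        ]]), 'R': array([[ 0.02760912, -0.99948307, -0.0164722 ],
       [-0.99738955, -0.02644391, -0.06719233],
       [ 0.066722  ,  0.01828432, -0.99760406]]), 't': array([  38.08006987,  614.3689346 , 1446.0051666 ])}
scene {'mtx': array([[464.49335265,   0.        , 314.86770126],
       [  0.        , 464.49335265, 204.21250203],
       [  0.        ,   0.        ,   1.        ]]), 'R': array([[-0.79773247,  0.60300967,  0.00149887],
       [ 0.36763501,  0.4883183 , -0.79144787],
       [-0.47798264, -0.63081263, -0.61123483]]), 't': array([ 450.00630457, -145.15424492, 1602.62084015])}
{'time_s': 0.1, 'qpos': array([-6.89273391e+01,  1.83480505e+01,  8.96967919e+01,  9.64948851e-04,
        7.20451003e+01, -1.14733596e+00]), 'qvel': array([-0.0883261 , -0.09164602, -0.08979415,  0.04067234,  0.06100894,
       -0.05017648]), 'effort': array([-7.80187690e-06, -4.13334811e+01, -2.32510561e+01,  7.28219049e-02,
        4.21467377e-02, -5.32547472e-05]), 'ee_pos': array([ 217.27985982, -531.8956579 ,  213.22141733]), 'ee_rot': array([-1.79910094e+02, -2.71826646e-03,  2.22196966e+01]), 'force': array([ 0.5039278 ,  0.37325584, -0.29286698]), 'torque': array([ 0.01963253,  0.0353714 , -0.05094969]), 'gripper_width': 91.4483930030046} 18.8
```

View pics/top0.png

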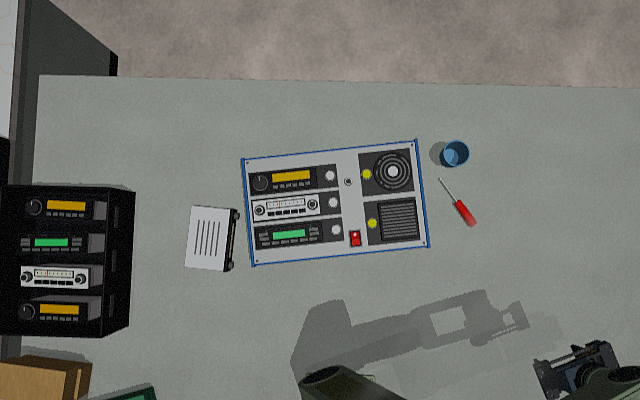

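View pics/scene0.png

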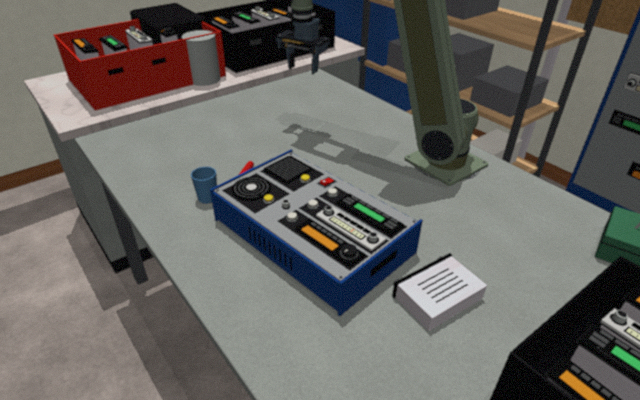

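The top view shows the silver radio in the middle row with its key at about (333,202). The round loudspeaker is on the far side with its yellow key at (367,174). The rocker is at (355,238), and the spare knob stands at (348,181). Next I measure these precisely.

```bash
cat > h.py <<'E'
import numpy as np, cv2
from workcell import camera_params
def ray(p,uv,z):
    K,R,t=p["mtx"],np.array(p["R"]),np.array(p["t"])
    d=R.T@np.linalg.inv(K)@np.array([uv[0],uv[1],1.]); c=-R.T@t
    return c+d*(z-c[2])/d[2]
def proj(p,X):
    q=p["mtx"]@(np.array(p["R"])@np.array(X)+p["t"]); return q[:2]/q[2]
def blobs(m,lo=15,hi=2000):
    n,_,st,c=cv2.connectedComponentsWithStats(m.astype(np.uint8))
    return [(c[i].round(2).tolist(),int(st[i,4]),st[i,:4].tolist()) for i in range(1,n) if lo<=st[i,4]<=hi]
E
python3 - <<'E'
from h import *
im=cv2.imread("pics/top0.png"); p=camera_params("top")
hsv=cv2.cvtColor(im,cv2.COLOR_BGR2HSV); H,S,V=[hsv[...,i].astype(int) for i in range(3)]
roi=np.zeros(H.shape,bool); roi[130:275,235:435]=1
for n,m,z in(("yel",(abs(H-29)<6)&(S>120)&(V>120),123),("red",((H<8)|(H>172))&(S>140)&(V>70),117),("white",(S<30)&(V>215),123)):
    for b in blobs(m&roi,8): print(n,b,ray(p,b[0],z).round(1))
c=im[130:275,235:435]; cv2.imwrite("pics/topz.png",cv2.resize(c,None,fx=4,fy=4,interpolation=cv2.INTER_CUBIC))
s=cv2.imread("pics/scene0.png")[140:320,200:430]; cv2.imwrite("pics/scz.png",cv2.resize(s,None,fx=3.3,fy=3.3,interpolation=cv2.INTER_CUBIC))
E
```

```text
yel ([290.51, 175.74], 290, [272, 170, 38, 12]) [665.3 153.7 123. ]
yel ([366.26, 173.59], 54, [363, 170, 8, 8]) [676.6 -54.7 123. ]
yel ([371.62, 222.69], 55, [368, 219, 8, 9]) [542.1 -72.3 123. ]
red ([355.07, 238.55], 99, [351, 231, 9, 15]) [497.6 -28.4 117. ]
```

View pics/topz.png

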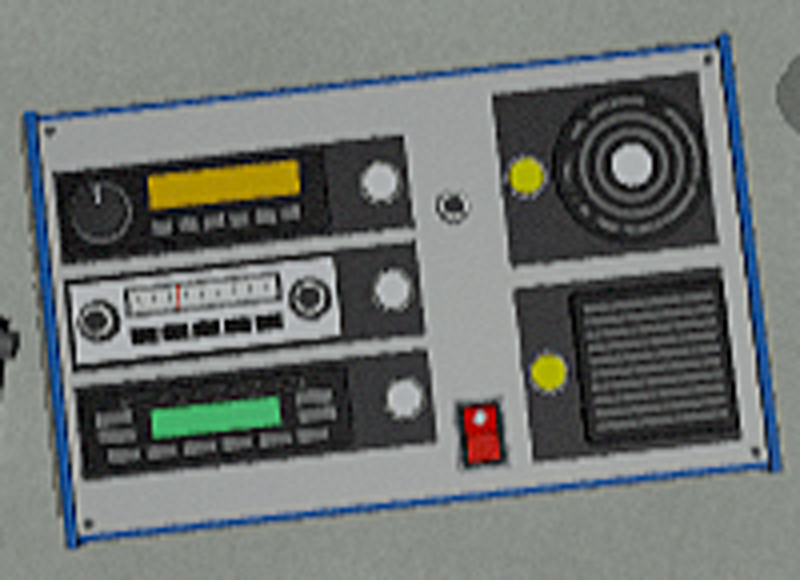

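View pics/scz.png

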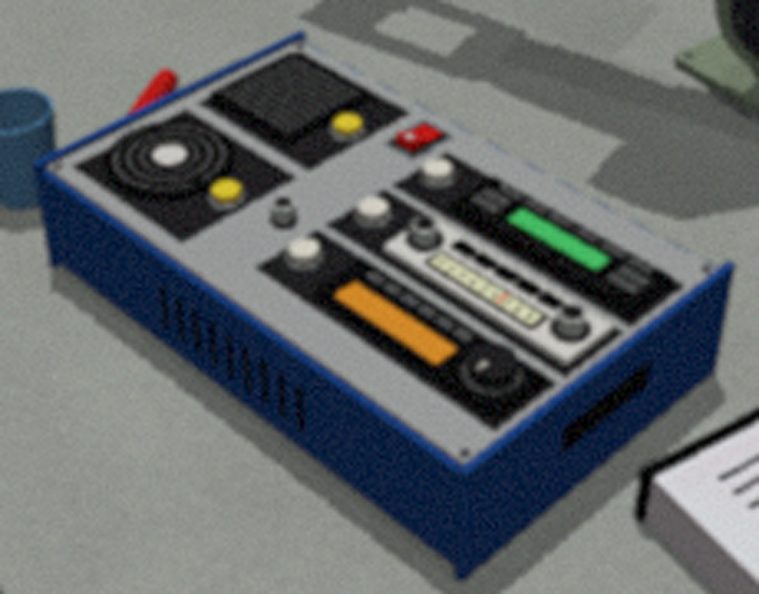

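The zooms confirm the layout: from far to near the keys are amber/dial, silver and slot/green, and the round grille is on the far side. The white dot sits on the rocker's far half. I now fit the console pose from all the keys in both views.

```bash
cat > fit.py <<'E'
from h import *
from scipy.optimize import least_squares
top={"dial":(380,182),"silver":(391,290),"slot":(404,398),"round":(527,176),"square":(549,372)}
sc={"dial":(304,248),"silver":(373,207),"slot":(437,168),"round":(227,188),"square":(348,122)}
L={"dial":(75,5),"silver":(0,5),"slot":(-75,5),"round":(68,-95),"square":(-68,-95)}
T={k:((v[0]+.5)/4-.5+235,(v[1]+.5)/4-.5+130) for k,v in top.items()}
S={k:((v[0]+.5)/3.3-.5+200,(v[1]+.5)/3.3-.5+140) for k,v in sc.items()}
pt,ps=camera_params("top"),camera_params("scene")
def w(q,l):
    a=q[2]; return np.array([q[0]+np.cos(a)*l[0]-np.sin(a)*l[1],q[1]+np.sin(a)*l[0]+np.cos(a)*l[1]])
for nm,O,p in(("top",T,pt),("scene",S,ps)):
    P={k:ray(p,O[k],123)[:2] for k in L}
    f=least_squares(lambda q:np.concatenate([w(q,L[k])-P[k] for k in L]),[600,20,.1])
    print(nm,f.x[:2].round(1),np.degrees(f.x[2]).round(2),"res",np.abs(f.fun).max().round(1))
    for k in L: print("  ",k,w(f.x,L[k]).round(1),P[k].round(1))
    print("   pivot",w(f.x,(-105,-45)).round(1),"dot",w(f.x,(-92,-45)).round(1))
E
python3 fit.py
```

```text
top [596.5  30.7] 7.78 res 0.8
   dial [670.1  45.8] [669.8  46. ]
   silver [595.8  35.6] [595.6  36.4]
   slot [521.5  25.5] [521.9  25.5]
   round [676.7 -54.3] [676.6 -55. ]
   square [542.  -72.7] [542.3 -73. ]
   pivot [498.5 -28.1] dot [511.4 -26.4]
scene [599.   30.5] 7.41 res 1.0
   dial [672.8  45.2] [672.2  45.5]
   silver [598.4  35.5] [598.7  36. ]
   slot [524.   25.8] [525.   25.5]
   round [678.7 -54.9] [677.8 -55.1]
   square [543.9 -72.4] [544.  -72.7]
   pivot [500.7 -27.6] dot [513.6 -25.9]
```

Both views agree to about 2 mm. Next I close the fingers and turn the tool to line up with the console.

```bash
python3 -m creep '{"offset":[[0,0,0],[0,0,0],[0,0,0]],"rotation":[[0,0,7.3],[0,0,7.3],[0,0,0]]}' 1 20
cat > go.py <<'E'
import sys,numpy as np
from scipy.spatial.transform import Rotation as Ro
from workcell import env
s=env.state(); t=np.array([float(a) for a in sys.argv[1:4]])
R=Ro.from_euler("xyz",s["ee_rot"],degrees=True)
print("t",s["time_s"],"pos",s["ee_pos"].round(2),"rot",s["ee_rot"].round(2),"F",s["force"].round(1),"w",round(s["gripper_width"],1))
print("tool-frame delta m",(R.inv().apply(t-s["ee_pos"])/1000).round(4))
E
python3 go.py 516.5 -25.5 180
```

```text
time_s: 0.48
ee_pos: [217.4, -532.1, 213.5]
ee_rot: [-180.0, 0.0, 7.7]
force: [-0.0, -0.0, -0.0]
gripper_width: 64.1
t 0.475 pos [ 217.35 -532.06  213.53] rot [-1.7995e+02  1.0000e-02  7.7100e+00] F [-0. -0. -0.] w 64.1
tool-frame delta m [ 0.3644 -0.4618  0.0339]
```

```bash
python3 -m creep '{"offset":[[0.036,-0.046,0],[0.036,-0.046,0],[0.036,-0.046,0],[0.036,-0.046,0],[0.036,-0.046,0]],"rotation":[[0,0,0],[0,0,0],[0,0,0],[0,0,0],[0,0,0]]}'
python3 -m creep '{"offset":[[0.036,-0.046,0],[0.036,-0.046,0],[0.036,-0.046,0],[0.036,-0.046,0],[0,0,0]],"rotation":[[0,0,0],[0,0,0],[0,0,0],[0,0,0],[0,0,0]]}'
python3 go.py 516.5 -25.5 180
```

```text
time_s: 1.1
ee_pos: [366.0, -278.8, 214.0]
ee_rot: [180.0, -0.0, 7.7]
force: [0.8, 0.3, 0.1]
gripper_width: 14.0
time_s: 1.72
ee_pos: [485.1, -75.9, 213.6]
ee_rot: [-180.0, -0.0, 8.1]
force: [-0.5, -0.4, 0.3]
gripper_width: 0.5
t 1.725 pos [485.08 -75.9  213.64] rot [-1.7996e+02 -1.0000e-02  8.0700e+00] F [-0.5 -0.4  0.3] w 0.5
tool-frame delta m [ 0.0382 -0.0455  0.0337]
```

```bash
python3 -m creep '{"offset":[[0.038,-0.0455,0],[0,0,0.034],[0,0,0]],"rotation":[[0,0,0],[0,0,0.6],[0,0,0]]}'
python3 - <<'E'
from h import *
from workcell import *
p=camera_params("wrist"); f=grab_frame("wrist")[:,:,::-1].copy(); cv2.imwrite("pics/w1.png",f)
for k,X in dict(dot=(512.5,-26,119),silver=(597.1,35.5,123),round=(677.7,-54.6,123),square=(543,-72.5,123),slot=(522.7,25.6,123)).items():
    q=proj(p,X); print(k,q.round(1)); cv2.drawMarker(f,tuple(int(round(v)) for v in q),(255,0,255),0,12,1)
cv2.imwrite("pics/w1m.png",f); np.savez("w1.npz",**p)
E
python3 go.py 516.5 -25.5 150
```

```text
time_s: 2.1
ee_pos: [513.0, -29.3, 177.7]
ee_rot: [-180.0, 0.4, 7.1]
force: [-0.2, 0.2, 0.0]
gripper_width: 0.8
dot [314.5 214.5]
silver [242.   91.9]
round [390.5 -22.5]
square [380.1 185.6]
slot [249.4 195.7]
t 2.15 pos [514.18 -29.64 179.32] rot [-1.7999e+02  1.7000e-01  7.0500e+00] F [-0.2  0.   0.8] w 0.2
tool-frame delta m [ 0.0029 -0.0038  0.0293]
```

View pics/w1m.png

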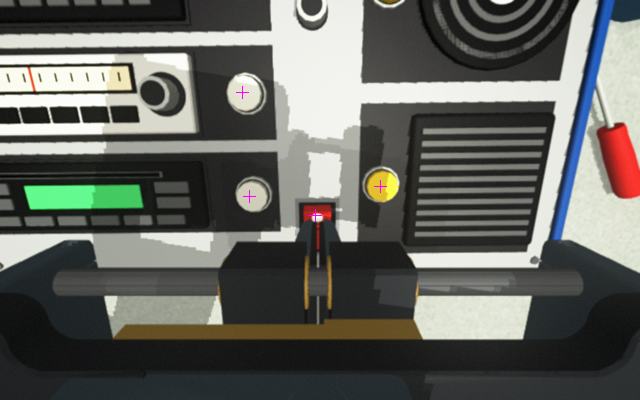

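The wrist view has the projected points on the caps to within about 3 px (2 mm): silver (245,93), square (381,184), and the dot (316,216) just ahead of the fingertips. I centre and descend.

```bash
python3 -m creep '{"offset":[[0.003,-0.0038,0.029],[0,0,0.022],[0,0,0]],"rotation":[[0,0,0],[0,0,0],[0,0,0]]}'
python3 go.py 516.5 -25.5 115
```

```text
time_s: 2.52
ee_pos: [517.1, -25.7, 128.9]
ee_rot: [-180.0, 0.1, 7.0]
force: [-0.1, -0.7, 0.2]
gripper_width: 0.3
t 2.525 pos [517.08 -25.73 128.91] rot [-1.80e+02  1.00e-01  6.97e+00] F [-0.1 -0.7  0.2] w 0.3
tool-frame delta m [-0.0005 -0.0003  0.0139]
```

```bash
python3 -m creep '{"offset":[[0,0,0.007],[0,0,0.003],[0,0,0.002],[0,0,0]],"rotation":[[0,0,0],[0,0,0],[0,0,0],[0,0,0]]}'
python3 -m creep '{"offset":[[0,0,0.001],[0,0,0]],"rotation":[[0,0,0],[0,0,0]]}'
```

```text
time_s: 3.02
ee_pos: [518.8, -24.9, 117.6]
ee_rot: [180.0, -0.1, 7.0]
force: [2.2, -0.4, 1.8]
gripper_width: 0.6
time_s: 3.28
ee_pos: [518.0, -24.6, 116.0]
ee_rot: [-180.0, -0.0, 7.0]
force: [1.6, -0.5, 2.5]
gripper_width: 0.3
```

```bash
python3 -m creep '{"offset":[[0,0,0.001],[0,0,0]],"rotation":[[0,0,0],[0,0,0]]}'
python3 -m creep '{"offset":[[0,0,0.001],[0,0,0]],"rotation":[[0,0,0],[0,0,0]]}'
```

```text
time_s: 3.52
ee_pos: [518.0, -24.6, 115.2]
ee_rot: [180.0, -0.0, 7.0]
force: [0.7, -0.3, 5.2]
gripper_width: 0.1
time_s: 3.78
ee_pos: [518.1, -24.6, 115.2]
ee_rot: [180.0, -0.1, 7.0]
force: [-0.4, 0.8, 10.6]
gripper_width: 0.7
```

The tip stopped at 115.2 mm while the force rose to 10.6 N, so the rocker is home. I lift and look.

```bash
python3 -m creep '{"offset":[[0,0,0.001],[0,0,0],[0,0,-0.05],[0,0,0]],"rotation":[[0,0,0],[0,0,0],[0,0,0],[0,0,0]]}'
python3 - <<'E'
from h import *
from workcell import *
f=grab_frame("wrist")[:,:,::-1]; cv2.imwrite("pics/w2.png",f)
E
python3 go.py 597.1 34.8 165
```

```text
time_s: 4.28
ee_pos: [519.0, -24.7, 165.5]
ee_rot: [180.0, -0.3, 7.0]
force: [-0.5, 0.3, -0.4]
gripper_width: 0.3
t 4.325 pos [517.54 -24.66 163.52] rot [ 1.7999e+02 -3.0000e-02  7.0200e+00] F [-0.4  0.1  1.1] w 0.5
tool-frame delta m [ 0.0862 -0.0493 -0.0014]
```

View pics/w2.png

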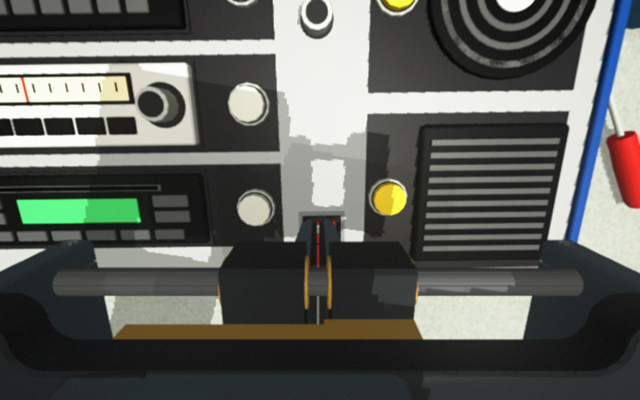

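The fingers hide the rocker in this view. I move above the silver key and check the rocker from there before pressing.

```bash
python3 -m creep '{"offset":[[0.043,-0.0247,0],[0.043,-0.0247,0],[0,0,0]],"rotation":[[0,0,0],[0,0,0],[0,0,0]]}'
python3 - <<'E'
from h import *
from workcell import *
p=camera_params("wrist"); f=grab_frame("wrist")[:,:,::-1].copy(); cv2.imwrite("pics/w3.png",f)
print(proj(p,(597.1,35.5,123)),proj(p,(677.7,-54.6,123)),proj(p,(671.5,45.5,123)))
a=[]
for n,p0,(y,x) in(("top","pics/top0.png",(215,330)),("scene","pics/scene0.png",(160,295))):
    g=grab_frame(n)[:,:,::-1]; o=cv2.imread(p0)
    a.append(np.hstack([cv2.resize(i[y:y+45,x:x+60],None,fx=6,fy=6,interpolation=cv2.INTER_CUBIC) for i in (o,g)]))
cv2.imwrite("pics/rk.png",np.vstack(a))
E
python3 go.py 597.1 34.8 125
```

```text
time_s: 4.7
ee_pos: [597.6, 36.5, 160.2]
ee_rot: [-180.0, 0.2, 7.2]
force: [-0.2, -1.4, 0.4]
gripper_width: 0.5
[320.04205414 224.64377365] [469.86580402 127.46402718] [319.38842022 117.48867809]
t 4.85 pos [595.22  34.4  161.24] rot [180.     0.27   7.03] F [0.4 0.8 0.1] w 0.7
tool-frame delta m [ 0.0021 -0.0002  0.0362]
```

View pics/rk.png

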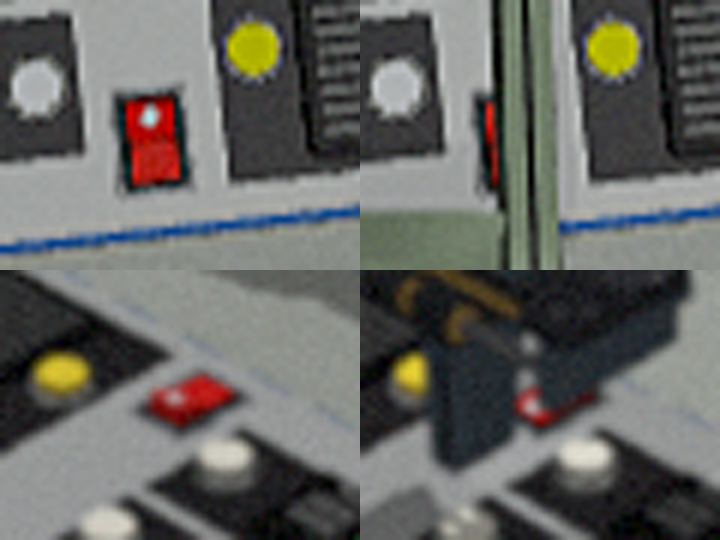

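View pics/w3.png

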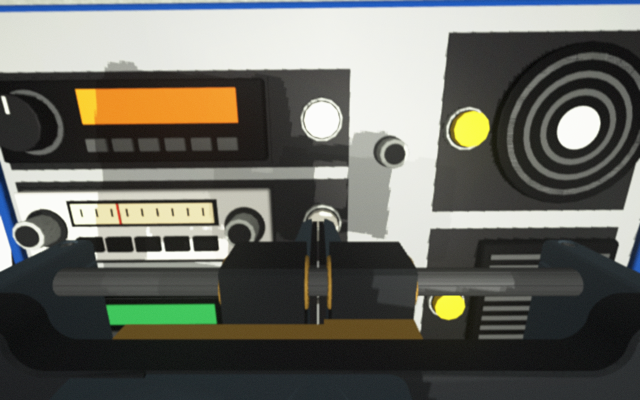

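The arm and fingers mostly hide the rocker, and order matters, so I back off to see it properly before pressing the silver key.

```bash
python3 -m creep '{"offset":[[-0.042,0.015,-0.012],[-0.042,0.015,-0.012],[-0.042,0.015,-0.012],[0,0,0]],"rotation":[[0,0,0],[0,0,0],[0,0,0],[0,0,0]]}'
python3 - <<'E'
from h import *
from workcell import *
p=camera_params("wrist"); f=grab_frame("wrist")[:,:,::-1].copy(); 
u,v=proj(p,(500,-28,117)).astype(int); print(u,v)
w1=cv2.imread("pics/w1.png")
cv2.imwrite("pics/w4full.png",f)
c=f[max(0,v-60):v+60,u-90:u+90]; cv2.imwrite("pics/w4.png",cv2.resize(c,None,fx=4,fy=4,interpolation=cv2.INTER_CUBIC))
E
python3 go.py 597.1 34.8 160
```

```text
time_s: 5.35
ee_pos: [474.1, -26.7, 199.7]
ee_rot: [180.0, 0.0, 6.9]
force: [0.6, -0.2, 0.5]
gripper_width: 0.7
323 177
t 5.4 pos [475.83 -26.17 199.4 ] rot [ 1.7999e+02 -3.0000e-02  6.8900e+00] F [ 0.3  0.  -0.4] w 0.3
tool-frame delta m [ 0.1277 -0.046   0.0395]
```

View pics/w4.png

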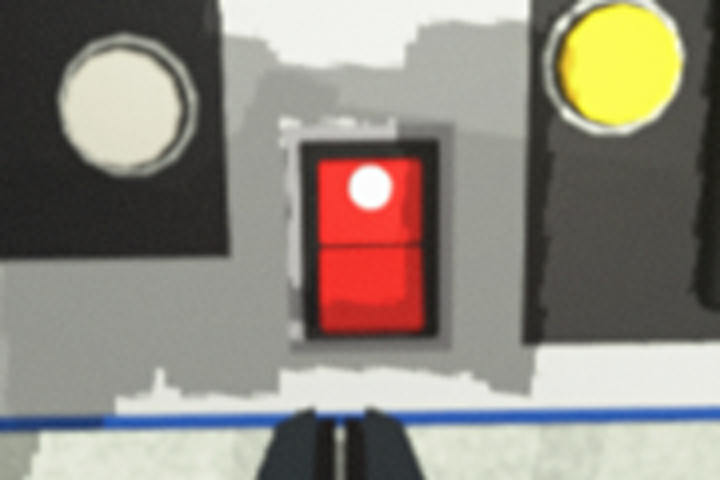

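The rocker is in clear view: dot at about (325.5,164), hinge line and both edges visible. A quick projection check of the edges for on against off:

```bash
python3 - <<'E'
from h import *
p=camera_params("wrist"); a=np.radians(7.5); 
o=np.array([598,30.6])
W=lambda x,z:(*(o+[np.cos(a)*x+np.sin(a)*45,np.sin(a)*x-np.cos(a)*45]),z)
c,s=np.cos(.36),np.sin(.36)
for n,pts in(("on",[W(-105+18,115),W(-105+13,115),W(-105,115),W(-105-18*c,115+18*s)]),("off",[W(-105+18*c,115+18*s),W(-105+13*c,115+13*s),W(-105,115),W(-123,115)])):
    v=[proj(p,q)[1] for q in pts]; print(n,"far edge,dot,hinge,near edge rel. hinge rows",np.round(np.array(v)-v[2],1))
print("seen",np.round((np.array([158,187,243,332])-243)/4,1))
E
python3 go.py 597.1 34.8 160
```

```text
on far edge,dot,hinge,near edge rel. hinge rows [-21.1 -15.1   0.   20.9]
off far edge,dot,hinge,near edge rel. hinge rows [-18.7 -13.3   0.   20.3]
seen [-21.2 -14.    0.   22.2]
t 5.4 pos [475.83 -26.17 199.4 ] rot [ 1.7999e+02 -3.0000e-02  6.8900e+00] F [ 0.3  0.  -0.4] w 0.3
tool-frame delta m [ 0.1277 -0.046   0.0395]
```

The edges match "on" (the dot row alone falls between the two). Now the silver key.

```bash
python3 -m creep '{"offset":[[0.0426,-0.0153,0.013],[0.0426,-0.0153,0.013],[0.0426,-0.0153,0.013],[0,0,0],[0,0,0]],"rotation":[[0,0,0],[0,0,0],[0,0,0],[0,0,0],[0,0,0]]}'
python3 go.py 597.1 34.8 128
```

```text
time_s: 6.02
ee_pos: [598.2, 35.9, 159.1]
ee_rot: [180.0, 0.1, 7.0]
force: [1.0, 0.2, 0.1]
gripper_width: 0.7
t 6.025 pos [598.21  35.89 159.06] rot [1.80e+02 1.30e-01 7.04e+00] F [1.  0.2 0.1] w 0.7
tool-frame delta m [-0.0012  0.0009  0.0311]
```

```bash
python3 -m creep '{"offset":[[-0.001,0.0005,0.031],[0,0,0.003],[0,0,0.002],[0,0,0]],"rotation":[[0,0,0],[0,0,0],[0,0,0],[0,0,0]]}'
python3 -m creep '{"offset":[[0,0,0.002],[0,0,0.001],[0,0,0]],"rotation":[[0,0,0],[0,0,0],[0,0,0]]}'
```

```text
time_s: 6.52
ee_pos: [598.3, 35.1, 125.1]
ee_rot: [180.0, -0.1, 7.0]
force: [-0.6, 0.4, -0.2]
gripper_width: 0.4
time_s: 6.9
ee_pos: [598.5, 35.2, 121.6]
ee_rot: [180.0, -0.1, 7.0]
force: [-0.3, -0.5, 2.7]
gripper_width: 0.4
```

```bash
python3 -m creep '{"offset":[[0,0,0.0015],[0,0,0.0015],[0,0,0]],"rotation":[[0,0,0],[0,0,0],[0,0,0]]}'
python3 -m creep '{"offset":[[0,0,0.001],[0,0,0]],"rotation":[[0,0,0],[0,0,0]]}'
python3 -m creep '{"offset":[[0,0,0.001],[0,0,0]],"rotation":[[0,0,0],[0,0,0]]}'
```

```text
time_s: 7.28
ee_pos: [598.5, 35.3, 118.3]
ee_rot: [180.0, -0.1, 7.0]
force: [1.7, -0.7, 4.8]
gripper_width: 0.6
time_s: 7.52
ee_pos: [598.5, 35.3, 118.2]
ee_rot: [180.0, -0.1, 7.0]
force: [-0.5, -0.2, 9.3]
gripper_width: 0.3
time_s: 7.78
ee_pos: [598.6, 35.3, 118.2]
ee_rot: [180.0, -0.1, 7.0]
force: [-1.7, -0.7, 15.2]
gripper_width: 0.4
```

The silver key bottomed at 118.2 mm under 15 N, so it is fully in. Next is the round loudspeaker's key.

```bash
python3 -m creep '{"offset":[[0,0,-0.045],[0,0,0]],"rotation":[[0,0,0],[0,0,0]]}'
python3 go.py 677.5 -54.8 163
```

```text
time_s: 8.02
ee_pos: [599.3, 35.5, 163.5]
ee_rot: [180.0, -0.3, 7.0]
force: [0.0, -0.0, -0.0]
gripper_width: 0.6
t 8.025 pos [599.3   35.53 163.53] rot [179.99  -0.29   7.02] F [ 0. -0. -0.] w 0.6
tool-frame delta m [0.0666 0.0992 0.0009]
```

```bash
python3 -m creep '{"offset":[[0.0222,0.033,0],[0.0222,0.033,0],[0.0222,0.033,0],[0,0,0]],"rotation":[[0,0,0],[0,0,0],[0,0,0],[0,0,0]]}'
python3 - <<'E'
from h import *
from workcell import *
p=camera_params("wrist"); f=grab_frame("wrist")[:,:,::-1].copy()
for X in((677.7,-54.6,123),): cv2.drawMarker(f,tuple(int(round(v)) for v in proj(p,X)),(255,0,255),0,12,1)
cv2.imwrite("pics/w5.png",f)
E
python3 go.py 677.5 -54.8 128
```

```text
time_s: 8.52
ee_pos: [676.2, -56.7, 158.3]
ee_rot: [-180.0, 0.2, 6.9]
force: [-1.9, 0.1, -0.2]
gripper_width: 0.5
t 8.575 pos [675.22 -55.36 158.6 ] rot [-179.92    0.24    6.93] F [-0.1 -0.1 -1. ] w 0.3
tool-frame delta m [ 0.0025 -0.0002  0.0306]
```

View pics/w5.png

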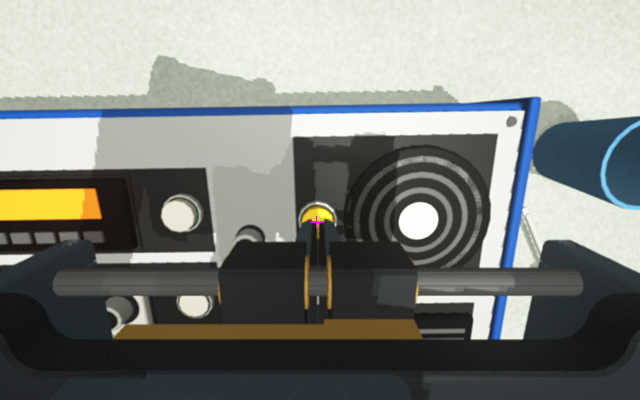

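The yellow key at (318,216) is straight ahead of the tips, and the spare knob at (250,235) is well clear. I press.

```bash
python3 -m creep '{"offset":[[0.0025,0,0.030],[0,0,0.003],[0,0,0.002],[0,0,0]],"rotation":[[0,0,0],[0,0,0],[0,0,0],[0,0,0]]}'
python3 -m creep '{"offset":[[0,0,0.002],[0,0,0.001],[0,0,0]],"rotation":[[0,0,0],[0,0,0],[0,0,0]]}'
```

```text
time_s: 9.07
ee_pos: [678.8, -54.2, 126.9]
ee_rot: [180.0, -0.1, 7.0]
force: [0.8, -0.1, 0.3]
gripper_width: 0.7
time_s: 9.45
ee_pos: [678.7, -54.5, 123.2]
ee_rot: [180.0, -0.0, 7.0]
force: [-0.5, -0.3, 0.6]
gripper_width: 0.5
```

```bash
python3 -m creep '{"offset":[[0,0,0.002],[0,0,0.0015],[0,0,0.0015],[0,0,0]],"rotation":[[0,0,0],[0,0,0],[0,0,0],[0,0,0]]}'
python3 -m creep '{"offset":[[0,0,0.001],[0,0,0]],"rotation":[[0,0,0],[0,0,0]]}'
python3 -m creep '{"offset":[[0,0,0.001],[0,0,0]],"rotation":[[0,0,0],[0,0,0]]}'
```

```text
time_s: 9.95
ee_pos: [678.7, -54.5, 118.3]
ee_rot: [180.0, -0.0, 7.0]
force: [-1.4, -0.1, 4.7]
gripper_width: 0.6
time_s: 10.2
ee_pos: [678.7, -54.5, 118.3]
ee_rot: [180.0, -0.1, 7.0]
force: [-2.4, -0.9, 9.0]
gripper_width: 0.6
time_s: 10.45
ee_pos: [678.7, -54.5, 118.2]
ee_rot: [180.0, -0.1, 7.0]
force: [-3.3, -0.1, 12.4]
gripper_width: 0.6
```

The round key also bottomed at 118.2 mm under 12 N. I lift, move clear to the right and check.

```bash
python3 -m creep '{"offset":[[0,0,-0.055],[0,0,-0.06],[-0.05,0.03,0],[-0.05,0.03,0],[-0.05,0.03,0]],"rotation":[[0,0,0],[0,0,0],[0,0,0],[0,0,0],[0,0,0]]}'
python3 -m creep '{"offset":[[-0.03,0.05,0],[-0.03,0.05,0],[-0.03,0.05,0],[-0.03,0.05,0],[0,0,0]],"rotation":[[0,0,0],[0,0,0],[0,0,0],[0,0,0],[0,0,0]]}'
python3 -m creep '{"offset":[[0,0.06,0],[0,0.06,0],[0,0,0]],"rotation":[[0,0,0],[0,0,0],[0,0,0]]}'
python3 - <<'E'
from workcell import *
import cv2,numpy as np
for n,(y,x,h,w) in dict(top=(130,235,145,200),scene=(140,200,180,230)).items():
    f=grab_frame(n)[:,:,::-1]; cv2.imwrite(f"pics/{n}9.png",f)
    cv2.imwrite(f"pics/{n}9z.png",cv2.resize(f[y:y+h,x:x+w],None,fx=3.4,fy=3.4,interpolation=cv2.INTER_CUBIC))
print(env.state()["force"])
E
```

```text
time_s: 11.08
ee_pos: [539.2, -163.1, 230.3]
ee_rot: [180.0, 0.0, 7.1]
force: [-0.0, -1.5, -0.3]
gripper_width: 0.2
time_s: 11.7
ee_pos: [444.1, -378.7, 229.9]
ee_rot: [180.0, 0.1, 6.7]
force: [0.5, -0.0, -0.1]
gripper_width: 0.6
time_s: 12.08
ee_pos: [461.0, -496.8, 228.5]
ee_rot: [-179.9, 0.1, 6.9]
force: [0.4, 1.1, -1.1]
gripper_width: 0.5
[0.81842392 0.39718695 0.14961701]
```

View pics/top9z.png

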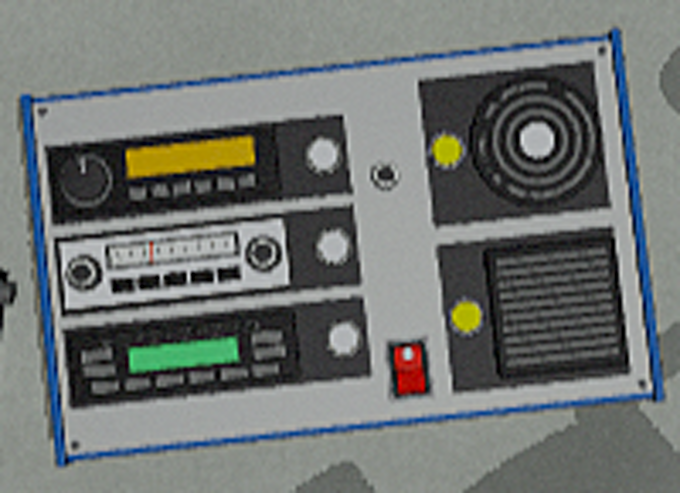

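View pics/scene9z.png

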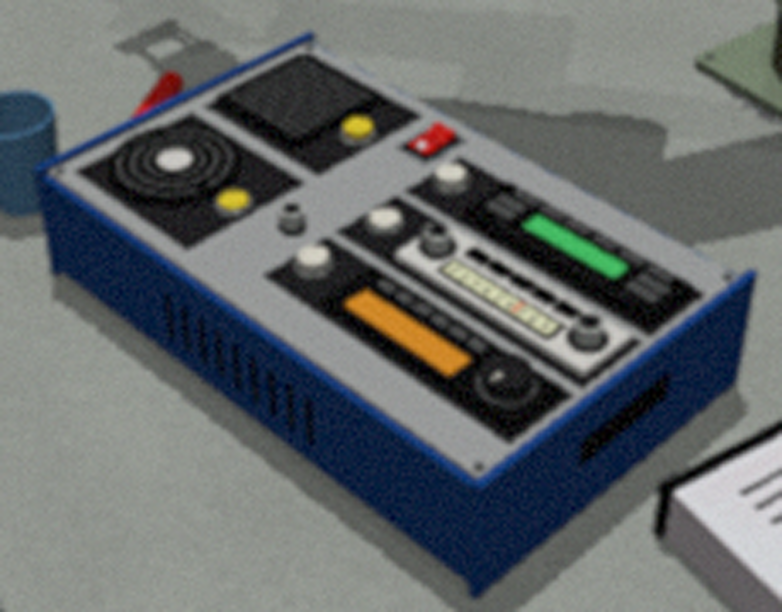

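The final views show the rocker's shading swapped, with its near half now raised. In the scene view the silver and round keys sit visibly lower than the dial, slot and square keys. The knob, cup, screwdriver and loose radio have not moved. I hand the job in.

```bash
python3 -c "
from workcell import env
print(env.job_done(), env.state()['time_s'])"
```

```text
the job is handed in; nothing more can be done
the job is handed in; nothing more can be done
```

I pressed the mains rocker on, then the silver radio's key, then the round loudspeaker's key, all with closed fingertips, and handed the job in at about 12 s.

| Pressed | Tip stopped at | Height when home | Force at stop |
|---|---|---|---|
| Mains rocker | 115.2 mm | 115 mm | over 10 N |
| Silver radio's key | 118.2 mm | 118 mm | 15 N |
| Round loudspeaker's key | 118.2 mm | 118 mm | 12 N |

- **Rocker check:** before pressing the silver key I backed off to look. The rocker's edges matched "on", but the row of the white dot fell between "on" and "off". The final pictures show the near half raised, which agrees with "on".
- **Final pictures:** the silver and round keys look lower than the other three, which are still out. The loose things I could see look unmoved; I judged both by eye, not by measurement.
- **Hand-in:** the arm was well clear, with about 1 N or less on the wrist sensor.

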